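# Put the glass-cutting kit back in its holders

### The job

Reset the glass-cutting corner for the next worker: lay the ochre glass cutter in the dark wooden rest with the wire forks, lay the red marker in the red pen rest, slip the roll of copper foil over the spindle until it lies flat on the foot, and stand the jar of green glass chips in the bored wooden block. Keep the jar upright so that no chips spill, and leave all four fully home and about centred in their holders.

Things in the scene. Friction and masses are not known exactly. Their poses are not given: they have to be found in the camera images.
- cutter_barrel (a point): Oil glass cutter, ochre barrel with a steel head, 152 mm long overall, lying flat on the bench. This point is the middle of its barrel, 9 mm above its underside; y runs along the cutter to the blunt end (head at -y), z up. The barrel is 18 mm wide and high and reaches 60 mm to either side of this point. Take it across the barrel (along x) here.
- red_marker: Red marker with a black cap, 139 mm long, 14 mm wide, 13 to 15 mm high, lying flat; origin in the middle of its underside, x along it. (The white and black marker on the bench is not part of the job.)
- chip_jar: Open clear jar a third full of pale green glass chips, 60 mm in diameter, 62 mm high, upright; origin in the middle of its underside, z up. Take it round the upper half, fingertips at least 25 mm above its underside, so that they stay clear of the block.
- foil_roll: Roll of copper foil lying flat on the bench: a copper-coloured ring 60 mm in outer diameter, 14 mm high, with a cardboard core and a bore of 40 mm; origin in the centre of its underside, z up. Take it across the outside: there is no room for a finger inside once it is on the spindle.
- cutter_rest: Rest for the cutter, fixed: dark brown board 64 x 112 x 10 mm with two bent steel wire forks, 38 mm either side of its middle along y. The cutter lies along y across both forks, either way round; fingers fit between the forks. Origin: middle of the underside. Fork floor 24 mm high, 22 mm wide; the arms spread to 48 mm at their tips, 54 mm high. Cutter home: its barrel point 33 mm above this origin.
- pen_rest: Rest for the red marker, fixed: red plastic foot 112 x 54 x 8 mm with two V-shaped blocks 14 mm thick, 38 mm either side of its middle along x. The marker lies along x across both, either way round. Origin: middle of the underside. The V floor is 20 mm high, 17 mm wide, and opens to about 36 mm at its top, 43 mm high. Marker home: its underside 20 mm above this origin.
- foil_spindle: Foil spindle, fixed: a round dark steel foot 88 mm in diameter and 10 mm thick with an upright steel post in the middle, 22 mm thick, its top tapered, 53 mm high in all; origin in the centre of the underside, z up. The roll goes over the post and lies flat on the foot, its underside 10 mm above this origin.
- jar_block: Jar block, fixed: a pale wooden block 96 x 96 x 26 mm with a round blind hole 71 mm wide and 20 mm deep, bevelled at the mouth to about 83 mm, green felt at the bottom; origin in the centre of the underside. The jar stands in the hole, its underside about 6 mm above this origin.

How it is judged:
At the end, for the whole second after the job is handed in: Cutter and red marker each lie in both forks of their own rest, within 18 mm of its middle, in line within 0.12 rad; the jar stands on the floor of the bore (within 9 mm of centre, 4 mm of depth) and the foil roll lies flat on the spindle's foot (within 4 mm); all let go and staying still (horizontal distance between cutter_barrel and cutter_rest below 0.018 m and angle between the y axis of cutter_barrel and the y axis of cutter_rest, either way round below 0.12 rad and z of cutter_barrel in the frame of cutter_rest between 0.029 and 0.038 m and horizontal distance between red_marker and pen_rest below 0.018 m and angle between the x axis of red_marker and the x axis of pen_rest, either way round below 0.12 rad and z of red_marker in the frame of pen_rest between 0.016 and 0.025 m and horizontal distance between chip_jar and jar_block below 0.009 m and z of chip_jar in the frame of jar_block below 0.01 m and angle between each of chip_jar, foil_roll's own z axis and vertical below 0.1 rad and horizontal distance between foil_roll and foil_spindle below 0.012 m and z of foil_roll in the frame of foil_spindle below 0.014 m and linear speed of each of chip_jar, foil_roll, red_marker below 0.02 m/s); the robot touches nothing.
It fails at once if the jar is tipped by more than 35 degrees (angle between chip_jar's own z axis and vertical above 0.61 rad).
It also fails if it takes over 102 s, if anything falls off the work surface, if the arm or the gripper's body presses on something with over 40 N, if the wrist force passes 120 N, or if a joint passes its speed limit or range.

### The arm

A 6-joint arm with a two-finger parallel gripper is mounted at the origin on a cart in front of the work surface, level with it; the furniture and walls round the work are solid. World frame = base frame: x ahead of the robot, y to its left, z up, the work surface at z = 0. Lengths are in m, angles in rad, forces in N, time in s.
With the tool pointing down it reaches from about 0.425 to 0.95 m from the base axis. Payload 3.5 kg.
Tool frame: the origin (TCP) lies at the very end of the fingers, on their centre line; the grasp point (between the pads) lies 19 mm behind it; z points along the fingers, y is the line along which they close (so a half turn about z gives the same grasp; the last joint's range is limited). The gripper opens to 85 mm and grips with 20 to 120 N. Pads are 22 mm wide; open, the fingers measure 114 mm over their backs; the gripper's body (76 mm by 85 mm) begins 54 mm behind the grasp point. The pads swing forward as they close: fully open they stand 13 mm farther back than shut.
Start: joints at [1.107, 0.286, 1.577, -0, 1.279, -0.15], TCP at [0.208, 0.642, 0.231] pointing down, gripper open.
Joint ranges: [-2.77, 2.77], [-0.9, 2.22], [0.21, 2.48], [-1.53, 4.67], [0.24, 2.81], [-2.84, 2.84]. Speed limits (rad/s): [2.79, 2.79, 3.14, 3.14, 3.14, 3.14].

### API

Orientations are given as a unit quaternion [x, y, z, w].
In Python, from station import ctrl gives the robot as it stands. Calls block until the motion is done:
- ctrl.movep(position, orientation): joint-space move of the TCP to a pose.
- ctrl.servo_line(position, orientation=None, rate=0.15): straight line of the TCP; orientation=None keeps the orientation; rate is the mean speed in m/s.
- ctrl.move_joints(angles): joint-space move.
- ctrl.grip(opening, squeeze=None): finger opening in m; squeeze is the grip in N (None keeps the last); returns when the fingers have stopped.
- ctrl.wait(seconds).
- ctrl.inverse_kinematics(position, orientation): joint angles nearest the present ones, or None.
- ctrl.capture(name): name is "scene" or "top" or "wrist"; returns a dict with "color" (400x640x3 uint8, red, green, blue), "mtx" (3x3 intrinsics, pixels), "R" (3x3) and "t" (3): a world point X has camera coordinates R X + t. Camera axes: x right, y down, z forward; pixel columns grow to the right and rows downward; lengths in m; the calibration is good to about 2 mm. A picture is of the moment at which its call begins. There is no depth.
A pose or a line that the arm cannot do raises ctrl.MotionError and nothing moves.
- ctrl.job_done(): hands the job in; it is judged then, once.
Readings, each from a call of its own:
- ctrl.current_clock(): time.
- ctrl.current_joint_pos(): joint angles.
- ctrl.current_qvel(): joint speeds.
- ctrl.current_effort(): joint torques, N m.
- ctrl.current_tcp_pos(): TCP position.
- ctrl.current_tcp_rot(): TCP orientation.
- ctrl.current_force(): force on the tool from outside, world axes, zero at the start.
- ctrl.current_wrist_torque(): the same for the moment, N m.
- ctrl.current_grip_width(): finger opening in m.
- ctrl.current_gripper_force(): force on a finger pad.
Only numpy, scipy, OpenCV 4.12 (cv2) and the standard library are available. Lean on these libraries where they do the work, as an engineer would, in place of code of your own. Each camera call takes 0.05 s, during which the arm holds its last target. There are 200 camera calls.

## Working session

There is one attempt and no reset: what is moved stays moved. The work goes in short steps, each a Python script; the robot and the scene stay as the last script left them, time stands still between calls to the robot, and variables do not carry over. Pictures are saved under pics/ and viewed, at most 14 in all, crops included, and the job is handed in when it is done.

```bash
mkdir -p pics; ls; cat > h.py <<'E'
import numpy as np, cv2
from station import ctrl
def save(n,im): cv2.imwrite('pics/'+n+'.png',im[...,::-1])
def ray(c,u,v,z):
    K,R,t=np.array(c['mtx']),np.array(c['R']),np.array(c['t'])
    o=-R.T@t; d=R.T@np.linalg.solve(K,[u,v,1.]); return o+d*(z-o[2])/d[2]
def proj(c,X):
    p=np.array(c['mtx'])@(np.array(c['R'])@np.array(X)+np.array(c['t'])); return p[:2]/p[2]
E
python3 - <<'E'
from h import *
import pickle
for n in ('scene','top'):
    c=ctrl.capture(n); save(n+'0',c['color']); pickle.dump(c,open(n+'.pkl','wb'))
    print(n,np.round(-np.array(c['R']).T@c['t'],3),np.round(c['mtx'],1).tolist())
E
```

```text
pics
scene [ 0.126 -0.698  0.683] [[499.2, 0.0, 323.6], [0.0, 499.2, 197.9], [0.0, 0.0, 1.0]]
top [ 0.463 -0.057  0.931] [[419.1, 0.0, 322.5], [0.0, 419.1, 209.6], [0.0, 0.0, 1.0]]
```

View pics/top0.png

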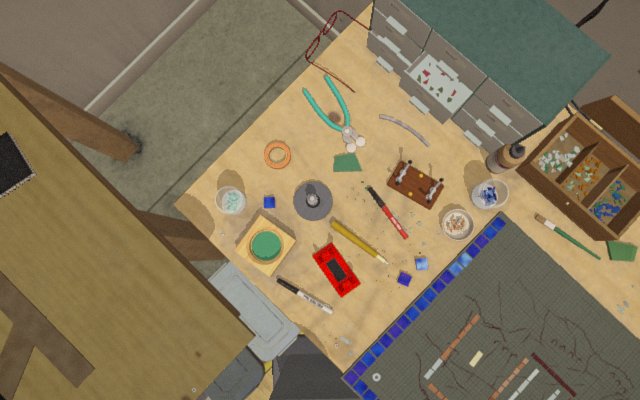

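View pics/scene0.png

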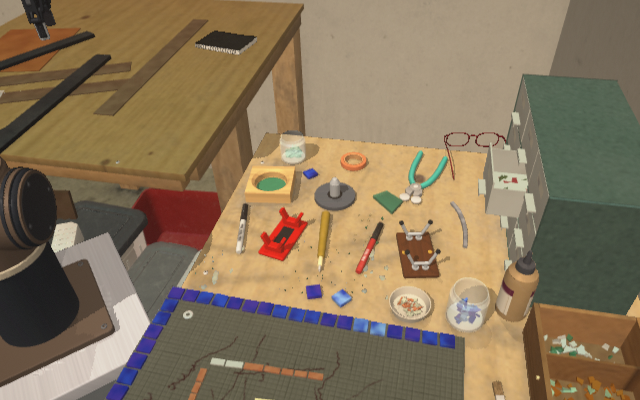

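The top view shows the foil at (278,155), jar (230,201), block (266,246), spindle (313,201), pen rest (336,270), cutter (358,242), red marker (387,211) and cutter rest (416,184). The scene view agrees with that. Next I'll measure them with masks and take wrist views on the way.

```bash
cat >> h.py <<'E'
from scipy.spatial.transform import Rotation as Ro
def down(a): # tool z down, tool y (closing line) at world angle a
    y=np.array([np.cos(a),np.sin(a),0]); z=np.array([0,0,-1.]); x=np.cross(y,z)
    return Ro.from_matrix(np.c_[x,y,z]).as_quat()
def blobs(m,amin=30):
    cs,_=cv2.findContours(m.astype(np.uint8),cv2.RETR_EXTERNAL,cv2.CHAIN_APPROX_NONE)
    return sorted([q for q in cs if cv2.contourArea(q)>amin],key=cv2.contourArea,reverse=True)
def world(c,cnt,z): return np.array([ray(c,u,v,z)[:2] for u,v in cnt.reshape(-1,2)])
def hsv(c): return cv2.cvtColor(c['color'],cv2.COLOR_RGB2HSV)
def rect(w): # centre, long,short mm, angle of long axis
    (cx,cy),(a,b),_=r=cv2.minAreaRect((w*1000).astype(np.float32)); p=cv2.boxPoints(r)
    e=max([p[1]-p[0],p[2]-p[1]],key=np.linalg.norm)
    return np.round([cx/1e3,cy/1e3],4),round(max(a,b)),round(min(a,b)),round(float(np.arctan2(e[1],e[0])),3)
E
python3 - <<'E'
from h import *
import pickle
c=pickle.load(open('top.pkl','rb')); H=hsv(c)
px=dict(foil=(278,155,.014),jar=(230,201,.02),block=(266,246,.006),spindle=(313,201,.01),penrest=(336,270,.02),cutter=(358,242,.009),marker=(387,211,.007),crest=(416,184,.01))
for k,(u,v,z) in px.items(): 
    p=ray(c,u,v,z); print(k,np.round(p,3),'reach',round(np.hypot(p[0],p[1]),3))
for k,p in dict(foil=(278,144),foil2=(268,155),foot=(300,205),ochre=(355,240),red=(395,220),pr=(325,255),brown=(405,190),felt=(266,246),wood=(290,240),bench=(330,150),chips=(230,205),cap=(375,195)).items(): print(k,H[p[1],p[0]])
im=cv2.resize(c['color'][120:320,200:467],None,fx=3,fy=3,interpolation=cv2.INTER_CUBIC); save('topz',im)
# wrist camera relative to TCP
w=ctrl.capture('wrist'); save('w0',w['color']); print('wristcam',np.round(-np.array(w['R']).T@w['t'],3),np.round(w['R'],2).tolist(),np.round(w['mtx'],0).tolist(), ctrl.current_tcp_rot())
E
```

```text
foil [0.688 0.061 0.014] reach 0.691
jar [0.587 0.168 0.02 ] reach 0.61
block [0.486 0.092 0.006] reach 0.495
spindle [ 0.583 -0.015  0.01 ] reach 0.583
penrest [ 0.43  -0.061  0.02 ] reach 0.435
cutter [ 0.49  -0.111  0.009] reach 0.502
marker [ 0.556 -0.178  0.007] reach 0.584
crest [ 0.614 -0.244  0.01 ] reach 0.661
foil [ 13 158 224]
foil2 [ 16 143 169]
foot [162  11 116]
ochre [ 22 200 189]
red [  4 106 205]
pr [  2 254 218]
brown [ 11 181 124]
felt [ 71 110 151]
wood [ 19 126 222]
bench [ 19 101 207]
chips [ 71  34 178]
cap [15 55 56]
wristcam [0.133 0.665 0.372] [[0.31, 0.95, -0.0], [0.9, -0.29, 0.31], [0.3, -0.1, -0.95]] [[291.0, 0.0, 322.0], [0.0, 291.0, 201.0], [0.0, 0.0, 1.0]] [ 1.56217860e-01  9.87722174e-01 -8.94719787e-04 -2.93865090e-04]
```

View pics/topz.png

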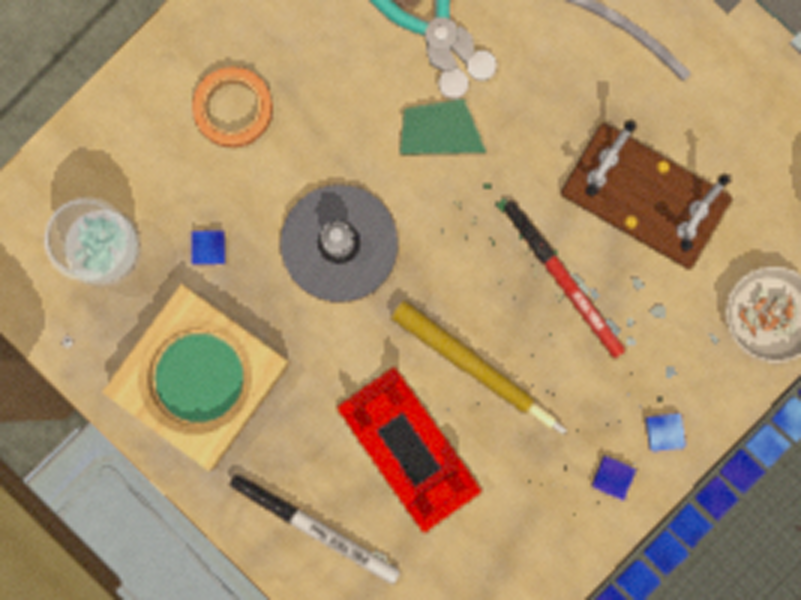

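```bash
cat > meas.py <<'E'
from h import *
def near(c,H,u,v,r):
    m=np.zeros(H.shape[:2],np.uint8); cv2.circle(m,(u,v),r,1,-1); return m>0
def circ(w):
    (x,y),r=cv2.minEnclosingCircle((w*1000).astype(np.float32)); return np.round([x/1e3,y/1e3],4),round(2*r)
E
python3 - <<'E'
from meas import *
import pickle
c=pickle.load(open('top.pkl','rb')); H=hsv(c).astype(int); h,s,v=H[...,0],H[...,1],H[...,2]
q=blobs((h<18)&(s>125)&near(c,H,278,155,20))[0]; print('foil',circ(world(c,q,.014)))
q=blobs((h>40)&(h<90)&(s>70)&near(c,H,266,246,22))[0]; print('felt',circ(world(c,q,.006)))
z=np.array([[183,285],[287,358],[211,468],[104,392]]); P=(z+.5)/3-.5+[200,120]
print('block',rect(world(c,P,.026)))
q=blobs((s<50)&(v>60)&(v<150)&near(c,H,313,201,24))[0]; print('foot',circ(world(c,q,.01)),rect(world(c,q,.01)))
q=blobs((h<8)|(h>172) & (s>200)&near(c,H,336,270,40)); q=blobs(((h<8)|(h>172))&(s>200)&near(c,H,336,270,40))[0]; print('penrest',rect(world(c,q,.008)))
q=blobs((h>=20)&(h<28)&(s>165)&near(c,H,355,240,45))[0]; print('cutter',rect(world(c,q,.009)))
m=near(c,H,387,211,36)&((v<95)|(((h<8)|(h>170))&(s>95)))
m=cv2.morphologyEx(m.astype(np.uint8),cv2.MORPH_CLOSE,np.ones((5,5))); q=blobs(m)[0]; print('marker',rect(world(c,q,.007)))
z=np.array([[508,203],[618,352]]);P=(z+.5)/3-.5+[200,120]; print(' ends',world(c,P,.007))
q=blobs((h<15)&(s>150)&(v<150)&near(c,H,416,184,38))[0]; print('crest',rect(world(c,q,.01)))
# jar: chips and rim guesses
q=blobs((h>60)&(h<95)&(s>25)&near(c,H,231,201,13),5)[0]; print('chips',circ(world(c,q,.018)))
print('rim px->', ray(c,(93+.5)/3-.5+200,(241+.5)/3-.5+120,.045))
# scene: post top, jar chips, check with triangulation of foil/felt
d=pickle.load(open('scene.pkl','rb')); G=hsv(d).astype(int); h,s,v=G[...,0],G[...,1],G[...,2]
q=blobs((h<18)&(s>125)&near(d,G,353,161,20))[0]; print('S foil',circ(world(d,q,.014)))
q=blobs((h>=18)&(h<28)&(s>165)&near(d,G,323,240,42))[0]; print('S cutter',rect(world(d,q,.009)))
q=blobs((h>60)&(h<95)&(s>25)&near(d,G,293,153,14),5)[0]; print('S chips',circ(world(d,q,.018)))
q=blobs((s<50)&(v>40)&(v<150)&near(d,G,335,198,24))[0]; print('S foot',rect(world(d,q,.01)))
q=blobs((h<15)&(s>150)&(v<150)&near(d,G,417,255,35))[0]; print('S crest',rect(world(d,q,.01)))
# IK for wrist views/poses
E
```

```text
foil (array([0.6878, 0.0638]), 63)
felt (array([0.4873, 0.0921]), 64)
block (array([0.4885, 0.0909]), 95, 95, -0.63)
foot (array([ 0.5837, -0.0135]), 86) (array([ 0.5841, -0.0134]), 83, 82, -0.027)
penrest (array([ 0.4314, -0.061 ]), 110, 52, 0.589)
cutter (array([ 0.4969, -0.1024]), 118, 15, 0.9)
marker (array([ 0.5536, -0.178 ]), 138, 11, 0.602)
 ends [[ 0.61033347 -0.13978401]
 [ 0.49794223 -0.21590591]]
crest (array([ 0.6128, -0.2412]), 109, 63, 1.0)
chips (array([0.5869, 0.1652]), 39)
rim px-> [0.58536096 0.16059701 0.045     ]
S foil (array([0.6829, 0.0574]), 78)
S cutter (array([ 0.498 , -0.0988]), 124, 15, 0.905)Traceback (most recent call last):
  File "<stdin>", line 22, in <module>
IndexError: list index out of range
```

Sizes, heights and reach agree between the views. I'll move now, with one close wrist view over the jar, block, foil and spindle.

```bash
python3 - <<'E'
from h import *
import pickle
for k,p,a in [('cut',(.4975,-.101,.003),-.67),('crest',(.613,-.241,.027),-.571),('mk',(.554,-.178,.003),-.969),('pr',(.431,-.061,.023),-.982),('pr',(.431,-.061,.14),-.982),('jar',(.586,.163,.028),.27),('blk',(.488,.0915,.034),.27),('foil',(.687,.0625,0),.09),('sp',(.584,-.0135,.01),.09)]:
    q=ctrl.inverse_kinematics(p,down(a)); print(k,None if q is None else np.round(q,2))
ctrl.movep((.57,.06,.26),down(.2)); print(ctrl.current_clock())
w=ctrl.capture('wrist'); save('w1',w['color']); pickle.dump(w,open('w1.pkl','wb'))
print('cam',np.round(-np.array(w['R']).T@w['t'],3))
for p in [(.586,.163,.062),(.586,.163,0),(.488,.0915,.026),(.687,.0625,.014),(.584,-.0135,.053),(.584,-.0135,.01)]: print(p,np.round(proj(w,p)))
E
```

```text
cut [-0.4   0.24  2.11 -0.    0.79  0.27]
crest [-0.53  0.48  1.73 -0.    0.93  0.04]
mk [-0.49  0.38  1.93 -0.    0.83  0.48]
pr [-0.37  0.05  2.28 -0.    0.81  0.61]
pr [-0.37 -0.16  2.22 -0.    1.08  0.61]
jar [ 0.1   0.38  1.86 -0.    0.9  -0.17]
blk [-0.02  0.16  2.13 -0.    0.85 -0.29]
foil [-0.06  0.57  1.65 -0.    0.92 -0.15]
sp [-0.2   0.37  1.92 -0.    0.85 -0.29]
2.5833
cam [0.555 0.138 0.402]
(0.586, 0.163, 0.062) [355.  89.]
(0.586, 0.163, 0) [350.  92.]
(0.488, 0.0915, 0.026) [263. 133.]
(0.687, 0.0625, 0.014) [405. 183.]
(0.584, -0.0135, 0.053) [321. 231.]
(0.584, -0.0135, 0.01) [321. 218.]
```

View pics/w1.png

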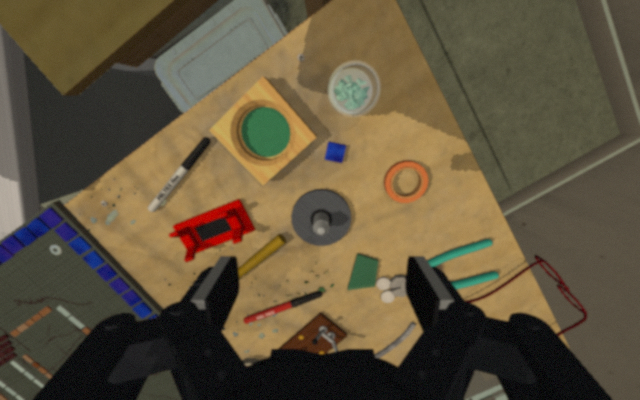

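The wrist view shows the jar rim at about (355,88), block (264,133), foil (407,182) and spindle foot (321,217). All are within 2 px of the predictions, so I'll place the jar.

```bash
cat >> h.py <<'E'
def up(dz,rate=.2):
    p=np.array(ctrl.current_tcp_pos()); p[2]+=dz; ctrl.servo_line(p,rate=rate)
def st(m): print(m,'t',round(ctrl.current_clock(),1),'tcp',np.round(ctrl.current_tcp_pos(),4),'w',round(ctrl.current_grip_width(),4),'F',np.round(ctrl.current_force(),1),'g',round(ctrl.current_gripper_force(),1),flush=True)
E
python3 - <<'E'
from h import *
a=.27
ctrl.grip(.085); ctrl.movep((.586,.163,.14),down(a)); ctrl.servo_line((.586,.163,.028),rate=.1); st('at jar')
ctrl.grip(.04,35); st('gripped')
up(.10,.12); st('lift')
ctrl.servo_line((.488,.0915,.128),rate=.12)
ctrl.servo_line((.488,.0915,.056),rate=.08); st('above')
z=.056
while z>.033:
    z-=.003; ctrl.servo_line((.488,.0915,z),rate=.05)
    if ctrl.current_force()[2]>8: break
st('down')
w=ctrl.capture('wrist'); save('jar1',w['color'])
E
```

```text
at jar t 4.8 tcp [0.5867 0.1631 0.0289] w 0.0847 F [ 0.4  0.7 -0.5] g 0.0
gripped t 5.2 tcp [0.5866 0.1631 0.0291] w 0.0581 F [-0.7 -0.2  4.1] g 38.3
lift t 6.2 tcp [0.5858 0.163  0.1279] w 0.0581 F [-0.6 -0.  -2. ] g 37.8
above t 8.4 tcp [0.4886 0.0915 0.0566] w 0.0579 F [ 0.  -0.2 -0.8] g 37.8
down t 10.4 tcp [0.4885 0.0915 0.0351] w 0.0582 F [-8.6 -1.4 18.5] g 39.8
```

View pics/jar1.png

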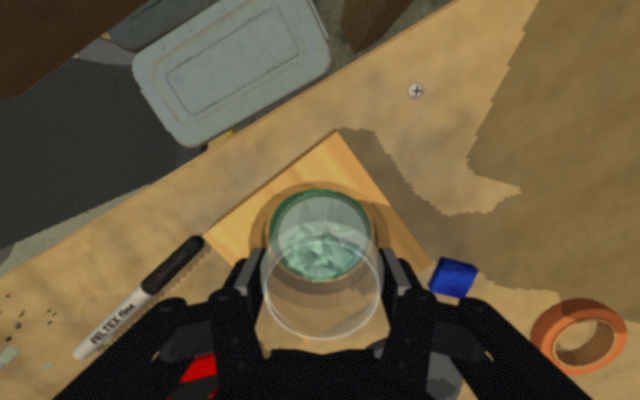

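The jar is in the bore: TCP rose 6.0 mm relative to the pick, which matches the floor depth. I'll release it and take the foil.

```bash
python3 - <<'E'
from meas import *
ctrl.grip(.085); up(.12); st('released')
a=.09
ctrl.movep((.687,.03,.16),down(a)); ctrl.wait(.2)
w=ctrl.capture('wrist'); save('foil1',w['color']); H=hsv(w).astype(int); h,s,v=H[...,0],H[...,1],H[...,2]
u0=proj(w,(.687,.063,.014)).astype(int); print(u0)
q=blobs((h<17)&(s>140)&near(w,H,int(u0[0]),int(u0[1]),50))[0]; print(circ(world(w,q,.014)),circ(world(w,q,.007)))
u1=proj(w,(.584,-.0135,.01)); print('spindle px',u1)
E
```

```text
released t 11.6 tcp [0.4869 0.0915 0.1504] w 0.0851 F [-0.5 -0.5  0.7] g 0.0
[325 155]
(array([0.689 , 0.0637]), 61) (array([0.6892, 0.0626]), 62)
spindle px [223.69969398 217.25184842]
```

View pics/foil1.png

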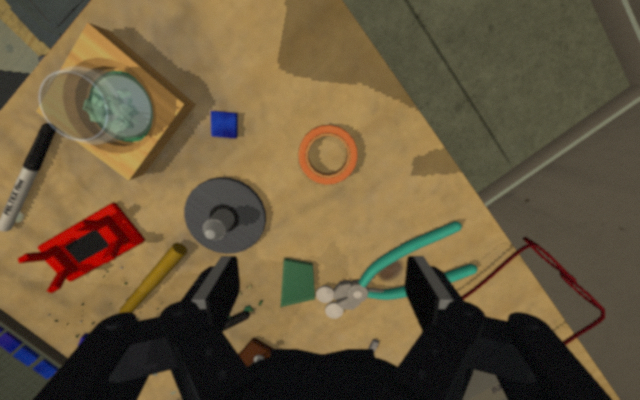

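The foil at (328,154) measures as (0.689, 0.0635), and the spindle foot is at (225,215), within 2 mm of plan. The jar is seated in the block. Next: pick up the foil, feeling for the bench on the way down.

```bash
python3 - <<'E'
from meas import *
X,Y=.689,.0632
ctrl.grip(.072); ctrl.movep((X,Y,.06),down(.09)); ctrl.servo_line((X,Y,.008),rate=.08); st('pre')
f0=ctrl.current_force()[2]; z=.008
while z>-.012:
    z-=.002; ctrl.servo_line((X,Y,z),rate=.04)
    if ctrl.current_force()[2]-f0>5: break
st('touch'); zt=ctrl.current_tcp_pos()[2]
ctrl.servo_line((X,Y,zt+.0045),rate=.04); ctrl.grip(.04,35); st('grip')
z0=ctrl.current_tcp_pos()[2]; open('zfoil','w').write(str(z0))
up(.085,.15); st('lift')
ctrl.servo_line((.585,-.0125,z0+.085),rate=.15); ctrl.wait(.2); st('above')
w=ctrl.capture('wrist'); save('foil2',w['color'])
c=ctrl.capture('top'); save('foil2t',cv2.resize(c['color'][130:280,210:410],None,fx=3,fy=3))
E
```

```text
pre t 14.2 tcp [0.6892 0.0632 0.0081] w 0.0715 F [ 0.7 -0.6 -0.5] g 0.0
touch t 16.5 tcp [ 0.6892  0.0632 -0.0082] w 0.0718 F [-4.1 -0.1  7.5] g 3.6
grip t 17.1 tcp [ 0.6893  0.0632 -0.0033] w 0.059 F [-0.3  0.7  3.9] g 37.9
lift t 17.8 tcp [0.6884 0.0632 0.0805] w 0.0591 F [-0.4 -0.8 -0.1] g 37.8
above t 19.0 tcp [ 0.5856 -0.0121  0.0817] w 0.0588 F [ 0.1  0.  -0.8] g 37.8
```

View pics/foil2.png

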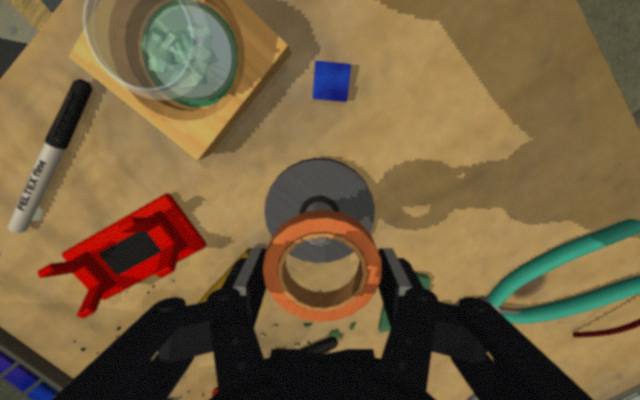

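The roll is held squarely, with the ring at (322,266) and the foot at (320,210). I'll check the offset along y numerically, then lower it.

```bash
python3 - <<'E'
from meas import *
w=ctrl.capture('wrist'); print('ring',ray(w,323,266,.094),'foot',ray(w,320,209.5,.01))
z0=float(open('zfoil').read()); X,Y=.585,-.0122
z=z0+.055; ctrl.servo_line((X,Y,z),rate=.08); st('mouth')
ok=True
while z>z0+.011:
    z-=.004; ctrl.servo_line((X,Y,z),rate=.06)
    F=np.array(ctrl.current_force())
    if np.linalg.norm(F)>9: st('contact'); break
st('down')
E
```

```text
ring [ 0.5862078  -0.01022652  0.094     ] foot [ 0.58412414 -0.01012264  0.01      ]
mouth t 19.7 tcp [ 0.5845 -0.0121  0.0507] w 0.0587 F [ 0.4  0.1 -1.3] g 37.8
down t 22.4 tcp [ 0.5847 -0.0121  0.0073] w 0.0589 F [ 0.8  0.2 -1.2] g 37.8
```

```bash
python3 - <<'E'
from meas import *
ctrl.grip(.080); up(.11); st('rel')
ctrl.movep((.49,-.14,.17),down(-.67)); ctrl.grip(.05); ctrl.wait(.1)
w=ctrl.capture('wrist'); save('cut1',w['color']); H=hsv(w).astype(int); h,s,v=H[...,0],H[...,1],H[...,2]
q=blobs((h>=18)&(h<28)&(s>165)); print([ (rect(world(w,k,.009)),np.round(k.reshape(-1,2).mean(0))) for k in q[:3]])
u=proj(w,(.4975,-.101,.009)); print(u,[np.round(proj(w,p)) for p in [(.554,-.178,.007),(.613,-.241,.01),(.431,-.061,.008)]])
E
```

```text
rel t 23.5 tcp [ 0.5845 -0.0121  0.117 ] w 0.0802 F [ 0.1  0.1 -0.2] g 0.0
[((array([ 0.4967, -0.1034]), 120, 16, 0.91), array([304., 148.])), ((array([ 0.6338, -0.2559]), 8, 7, 1.078), array([492., 186.])), ((array([ 0.593 , -0.2304]), 8, 8, 1.038), array([448., 190.]))]
[303.51990087 151.35170565] [array([390., 175.]), array([469., 187.]), array([231., 161.])]
```

View pics/cut1.png

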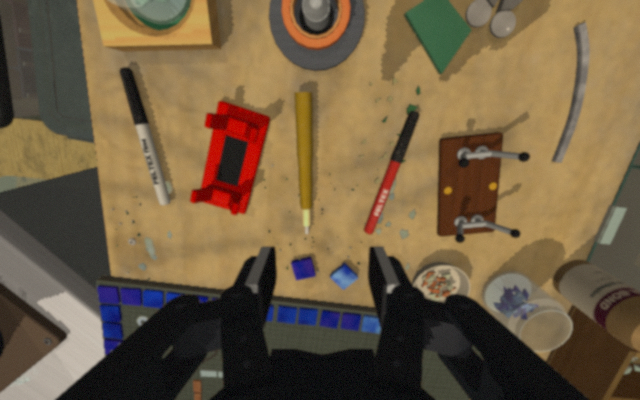

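The foil lies on the spindle foot at (316,15). The cutter is at (304,150), the marker centre at about (391,171), and the cutter rest at (469,185), with its brass dots giving (0.613, −0.243). Now I'll move the cutter.

```bash
python3 - <<'E'
from meas import *
a=.907-np.pi/2; b=1.003-np.pi/2; X,Y=.4968,-.1027
ctrl.movep((X,Y,.06),down(a)); ctrl.servo_line((X,Y,.003),rate=.1); st('at')
ctrl.grip(.008,45); st('grip'); z0=ctrl.current_tcp_pos()[2]
up(.10,.15); 
X,Y=.6132,-.2424
ctrl.servo_line((X,Y,z0+.10),down(b),rate=.15); ctrl.wait(.2); st('above')
w=ctrl.capture('wrist'); save('cut2',w['color'])
z=z0+.05; ctrl.servo_line((X,Y,z),rate=.1)
while z>z0+.026:
    z-=.004; ctrl.servo_line((X,Y,z),rate=.06)
    F=np.array(ctrl.current_force())
    if np.linalg.norm(F)>12: break
st('down %.4f'%(ctrl.current_tcp_pos()[2]-z0))
w=ctrl.capture('wrist'); save('cut3',w['color'])
E
```

```text
at t 26.0 tcp [ 0.4976 -0.1032  0.0038] w 0.0504 F [0.1 0.1 0.4] g 0.0
grip t 26.4 tcp [ 0.4976 -0.103   0.004 ] w 0.0166 F [ 1.  -0.7  4. ] g 46.1
above t 28.8 tcp [ 0.613  -0.2419  0.1041] w 0.0164 F [-1.2  0.  -0.3] g 45.5
down 0.0255 t 31.0 tcp [ 0.6129 -0.2422  0.0295] w 0.0162 F [ 0.7  0.1 -0.9] g 45.5
```

View pics/cut3.png

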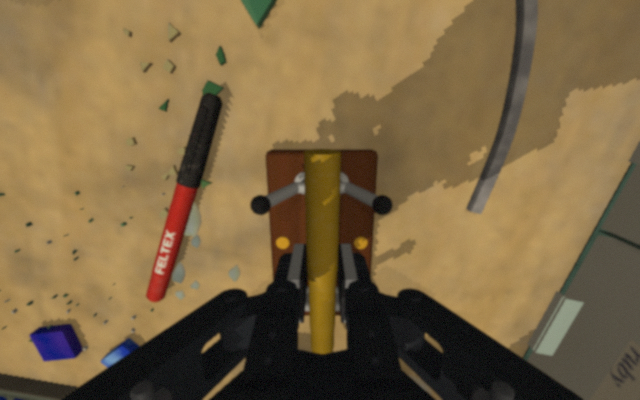

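The cutter sits centred between the fork arms, symmetric about the brass dots. I'll release it and go to the marker.

```bash
python3 - <<'E'
from meas import *
w=ctrl.capture('wrist'); e=np.array([ray(w,211,94,.008),ray(w,155,299,.007)]); d=e[0]-e[1]
print('marker',e.mean(0),np.linalg.norm(d[:2]),np.arctan2(d[1],d[0]))
up(-.001,.05); ctrl.grip(.036); st('rel'); up(.12,.15)
ctrl.movep((.47,-.13,.17),down(-.975)); ctrl.wait(.15)
w=ctrl.capture('wrist'); save('mk1',w['color']); H=hsv(w).astype(int); h,s,v=H[...,0],H[...,1],H[...,2]
for k in blobs(((h<8)|(h>172))&(s>150),150)[:4]: print(rect(world(w,k,.008)),np.round(k.reshape(-1,2).mean(0)))
print(proj(w,(.554,-.178,.007)),proj(w,(.431,-.061,.008)))
E
```

```text
marker [ 0.55312708 -0.17916557  0.0075    ] 0.1398655031645396 0.6107373615221141
rel t 31.6 tcp [ 0.6133 -0.2424  0.0291] w 0.0361 F [ 0.2 -0.  -0.2] g 0.0
(array([ 0.4289, -0.0588]), 113, 63, 0.585) [244. 175.]
(array([0.4442, 0.183 ]), 48, 34, -0.976) [22. 21.]
(array([ 0.5313, -0.1932]), 85, 11, 0.599) [400. 168.]
(array([0.2367, 0.122 ]), 54, 18, -0.757) [ 19. 228.]
[403.15689864 144.16435086] [246.15789238 178.43225853]
```

View pics/mk1.png

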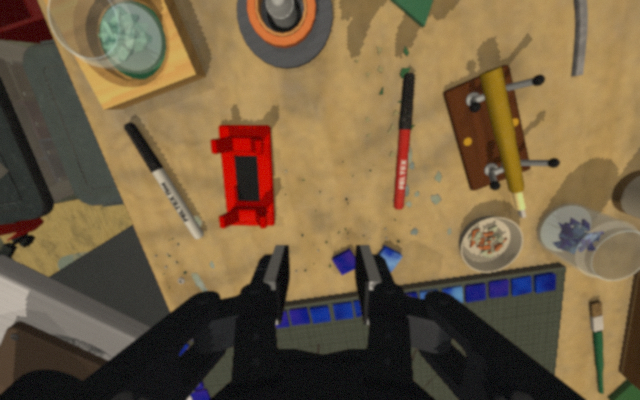

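The cutter is in its rest. The marker centre is at about (403,140), and the pen-rest foot is centred at (247,176), matching (0.431, −0.060). I'll move the marker.

```bash
python3 - <<'E'
from meas import *
w=ctrl.capture('wrist'); print('rest',ray(w,247,176,.008))
a=.605-np.pi/2; b=.587-np.pi/2; X,Y=.5535,-.179
ctrl.movep((X,Y,.06),down(a)); ctrl.servo_line((X,Y,.0025),rate=.1); st('at')
ctrl.grip(.004,40); st('grip'); z0=ctrl.current_tcp_pos()[2]
up(.10,.15)
X,Y=.431,-.0600
ctrl.servo_line((X,Y,z0+.10),down(b),rate=.15); ctrl.wait(.2); st('above')
z=z0+.045; ctrl.servo_line((X,Y,z),rate=.1)
while z>z0+.022:
    z-=.004; ctrl.servo_line((X,Y,z),rate=.06)
    F=np.array(ctrl.current_force())
    if np.linalg.norm(F)>12: break
st('down %.4f'%(ctrl.current_tcp_pos()[2]-z0))
w=ctrl.capture('wrist'); save('mk2',w['color'])
E
```

```text
rest [ 0.43369721 -0.06032062  0.008     ]
at t 35.0 tcp [ 0.5539 -0.1791  0.003 ] w 0.0359 F [ 0.4  0.2 -0.1] g 0.0
grip t 35.3 tcp [ 0.5544 -0.1795  0.0036] w 0.0115 F [ 0.1 -0.1  3.1] g 41.3
above t 37.6 tcp [ 0.4314 -0.0604  0.1037] w 0.0118 F [0.8 0.  0. ] g 40.9
down 0.0207 t 39.8 tcp [ 0.4307 -0.0599  0.0243] w 0.0117 F [-0.1  0.3 -0.3] g 40.9
```

View pics/mk2.png

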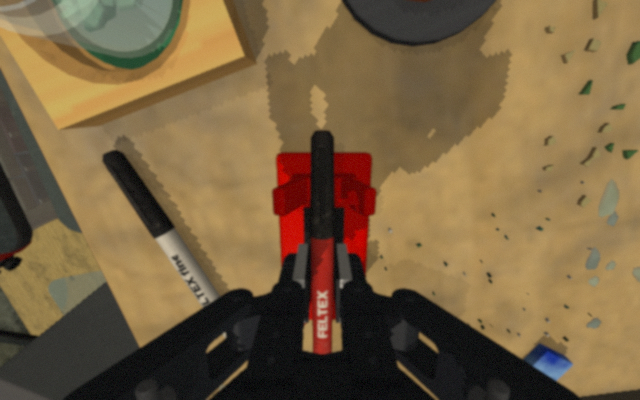

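The marker lies centred in the V (rest spans x 277–372, marker at 322). I'll release, retreat and check everything before handing in.

```bash
python3 - <<'E'
from meas import *
ctrl.grip(.034); up(.13,.15); ctrl.movep((.35,.45,.3),down(1.0)); ctrl.wait(.5); st('clear')
c=ctrl.capture('top'); d=ctrl.capture('scene')
A=cv2.resize(c['color'][130:310,200:460],(780,540),interpolation=cv2.INTER_CUBIC); save('fin_t',A)
B=cv2.resize(d['color'][120:300,220:480],(780,540),interpolation=cv2.INTER_CUBIC); save('fin_s',B)
H=hsv(c).astype(int); h,s,v=H[...,0],H[...,1],H[...,2]
k=blobs((h>=20)&(h<28)&(s>165)&near(c,H,416,184,45))[0]; print('cutter',rect(world(c,k,.033)))
k=blobs((h<18)&(s>125)&near(c,H,313,201,18)); print('foil',[circ(world(c,j,.024)) for j in k])
E
```

```text
clear t 43.7 tcp [0.3501 0.4499 0.3   ] w 0.0343 F [0.1 0.  0.6] g 0.0
cutter (array([ 0.6134, -0.2428]), 119, 17, 0.996)
foil [(array([ 0.5851, -0.0111]), 60)]
```

View pics/fin_t.png

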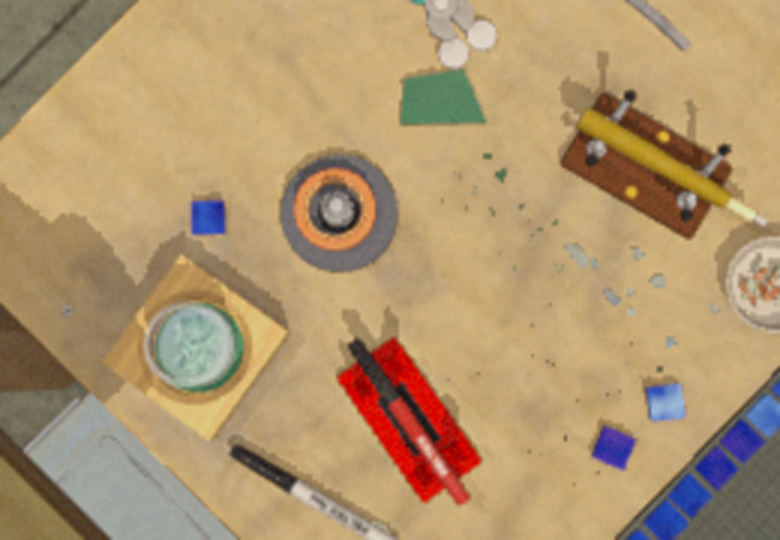

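View pics/fin_s.png

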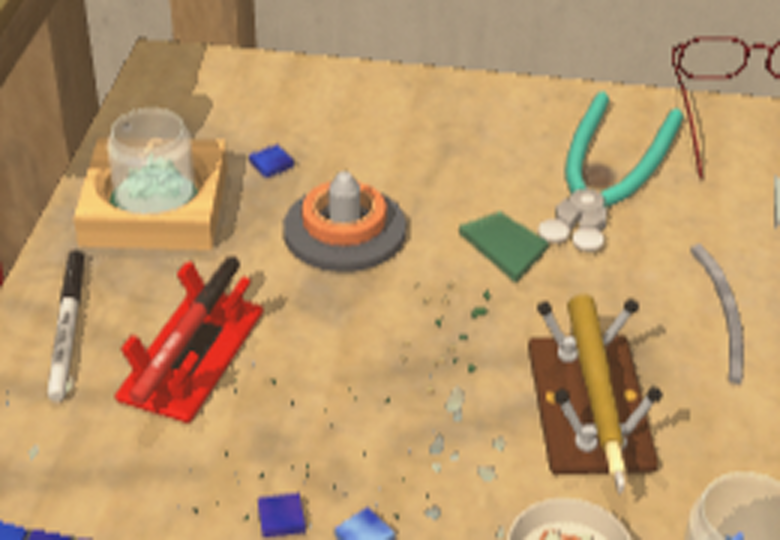

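Both views show the jar in the bore, foil flat on the foot, marker centred in the V blocks ((409,421) in the top crop) and cutter in both forks. I'm handing in.

```bash
python3 -c "
from station import ctrl
print(ctrl.job_done(), ctrl.current_clock())"
```

```text
the job is handed in; nothing more can be done
the job is handed in; nothing more can be done
```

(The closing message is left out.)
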